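# Turn the flip marker at the station with the sample jar

## Robot

A 7-joint arm with a two-finger parallel gripper is mounted at the origin on the work surface. World frame = base frame: x ahead of the robot, y to its left, z up, the work surface at z = 0. Lengths are in m, angles in rad, forces in N, time in s.
With the tool pointing down it reaches from about 0.4 to 0.925 m from the base axis. Payload 5.6 kg.
Tool frame: the origin (TCP) lies at the very end of the fingers, on their centre line; the grasp point (between the pads) lies 19 mm behind it; z points along the fingers, y is the line along which they close (so a half turn about z gives the same grasp; the last joint's range is limited). The gripper opens to 85 mm and grips with 20 to 120 N. Pads are 22 mm wide; open, the fingers measure 114 mm over their backs; the gripper's body (76 mm by 85 mm) begins 54 mm behind the grasp point. The pads swing forward as they close: fully open they stand 13 mm farther back than shut.
Start: joints at [1.062, 0.468, -0.012, 1.603, 0.006, 1.071, -0.056], TCP at [0.292, -0.581, 0.198] pointing down, gripper open.
Joint ranges: [-2.53, 2.53], [-0.31, 2.02], [-1.57, 1.55], [0.28, 2.44], [-1.29, 4.43], [0.15, 1.84], [-2.92, 2.92]. Speed limits (rad/s): [2.57, 2.57, 3.14, 3.14, 3.14, 3.14, 3.14].

## Interface

Orientations are given as a rotation vector (axis times angle).
In Python, from plant import r, cams gives the robot as it stands.
- The arm moves only by the shell command python3 -m pendant 'ROWS'. ROWS is JSON, a list of rows, each a list of 7 numbers: the shift along the tool's x, y, z normalised to -1 to 1, where 1 is 30 mm, then the turn, a rotation vector about the tool's x, y, z normalised to -1 to 1, where 1 is pi rad, then the closure, from -1 (fully open) to 1 (shut). In form: [[tx, ty, tz, wx, wy, wz, gripper], ...]. A call has 1 to 10 rows; each row shifts and turns the commanded pose from where the row before left it, along the tool's axes as they then stand; what a row does not reach is not made up. A row lasts 1/10 s, in which the tool goes at most 50 mm and 8.59 degrees, less where a joint would pass 70% of its speed; a pose out of reach is approached as far as the arm can. A call with a number of a shift or a turn outside -1 to 1 is refused whole. A call with a gripper value outside its range is refused whole. The fingers move at their own pace and stop on an object; the grip force is fixed at half the most. Time passes only in rows, so rows that do not move let the fingers close. It gives the time, the measured TCP pose, the force, the opening and the grip force at its end, in the units of the state.
- r.observe(): the state, without advancing time (a new reading comes with each control period).
- cams.get_image(name): name is "scene" or "top" or "wrist"; returns the picture (480x640x3 uint8, red, green, blue); there is no depth.
- cams.camera_params(name): a dict with "fovy" (degrees; the focal length in pixels is half the picture's height over the tangent of half this angle, whatever the lens; pixels are square), "cx", "cy" (the principal point, pixels), "k1" (the pictures are not rectified: a ray, as slopes to the right and down, at radius r is drawn at 1 + k1 r^2 times it, then the intrinsics apply), "extrinsics" (4x4, takes a point from camera to world coordinates); the wrist camera has in their place "tool_from_camera" (4x4, takes a point from camera to tool coordinates, whose origin is the TCP and whose axes are the flange's). Camera axes: x right, y up, looking along -z (the intrinsics and any distortion apply to the point x, -y, -z); pixel columns grow to the right and rows downward; lengths in m; the calibration is good to about 2 mm. A picture is of the moment at which its call begins: read the wrist's pose just before it. camera_params takes no time and is no camera call.
- r.sign_off(): hands the job in; it is judged then, once.
Trained networks look in the newest picture that a camera, given by its name, has taken for a name from the list of things; names that differ only in an ending like _2 or _b are one class to them, and where a whole thing is asked for, a point or a joint stands for the part that bears it (a point fixed in the world has none). Each returns a list of dicts, best first, with "p" (0 to 1); they miss things now and then, are a little off and sometimes report something else, mostly with a low value. They report only what shows in the picture. A call takes as long as a camera call.
- cams.find_in(camera, label): "centre" ([x, y, z] in m, in world coordinates, good to about 4 mm: the middle of the surface that is visible of it).
- cams.trace(camera, label): "pixels" (480x640 bool, what is visible of it).
- cams.pinpoint(camera, label): "centre" ([x, y, z] in m, in world coordinates, good to about 4 mm: a listed point, or the origin of a listed thing).
The state is a dict: "clock": time; "q": joint angles; "qd": joint speeds; "joint_torque": joint torques, N m; "eef_pos": TCP position; "ee_rot": TCP orientation; "ft_force": force on the tool from outside, world axes, zero at the start; "moment": the same for the moment, N m; "grip_width": opening from 0.0 (shut) to 1.0 (fully open); "finger_force": force on a finger pad.
Only numpy, scipy, OpenCV 4.12 (cv2) and the standard library are available. Lean on these libraries where they do the work, as an engineer would, in place of code of your own. Each camera call takes 0.05 s, during which the arm holds its last target. There are 200 camera calls.

## Task

Two sample stations on the bench each carry a hinged flip marker; a small jar stands in the tray of only one of them. With the fingertips, push that station's marker up by its free edge (the one nearer the robot), all the way over its pivot, and press it down flat on the far side so that its other face shows. Do not pinch the marker or push it hard, leave the other station's marker as it is, and do not lift or shift the jar, the weight or the cup.

Things in the scene. Friction and masses are not known exactly. Their poses are not given: they have to be found in the camera images.
- jar_station: Bolted-down station with the jar; origin under the hinge, on the bench; axes as its pivot point. Aluminium base plate 130 mm wide (y), 12 mm thick, x = -60 to 210 mm. Two cheeks 8 mm thick at y = +-46 mm reach 8 mm above the pivot; two dark rest rails (y = +-30 to 44 mm, x = +-42 mm, tops 2.5 mm below the pivot) lie under the marker's side margins.
- jar_flag_pivot (a point): Middle of the hinge axis of the marker to be turned, 120 mm above the bench, fixed to the station with the jar. Its x axis points level, away from the robot (yaw within 0.25 rad of world x) towards the tray; y lies along the hinge axis, z up.
- jar_flag (a joint): Angle of the marker to be turned, rad: 0 = flat on the robot's side (ring up), 1.57 = upright, 3.14 = flat on the far side (cross up), against a slightly springy stop. Starts 0.15 to 0.5, its edge a little raised. A stiff friction hinge: it stays at any angle where it is left and moves under about 1 N at its free edge.
- jar_flag_edge (a point): Middle of the marker's free edge, 80 mm from the pivot. The marker is a white plastic plate 76 mm wide, 4 mm thick, with a flat black ring on one face and a cross on the other (under 4 mm high). Under the free edge all is clear down to the bench: the rails end 38 mm and the base plate 20 mm short of it.
- jar_flag_tray (a point): Middle of the inner floor of the steel tray with the jar, 153 mm beyond the pivot, 15 mm above the bench. The tray is 105 (x) by 120 (y) mm, its rim 36 mm above the bench.
- empty_station: The other, equal station, whose tray is empty.
- empty_flag_pivot (a point): The same point of the other, equal station, whose tray is empty.
- empty_flag (a joint): Angle of the other station's marker, same meaning, starts 0.15 to 0.5 rad; must stay as it is.
- empty_flag_edge (a point): Middle of the free edge of the other station's marker.
- sample_jar: Amber glass jar with a steel cap, 48 mm across, 58 mm high, standing loose in the tray of the station whose marker is to be turned; origin at the centre of its underside, 15 mm above the bench.
- weight: Loose steel calibration weight, 34 mm across, 47 mm high, standing on the bench between the stations on the robot's side; origin at the centre of its underside.
- cup: Loose steel cup, 64 mm across, 55 mm high, standing on the bench on the outer left side; origin at the centre of its underside.

How it is judged:
By the outcome, as a careful person would: the job done as asked, in the order asked, and still so for the second after the job is handed in, with the robot touching nothing.
It also fails if it takes over 42 s, if anything falls off the work surface, if the arm or the gripper's body presses on something with over 40 N, if the wrist force passes 120 N, or if a joint passes its speed limit or range.

## Working session

There is one attempt and no reset: what is moved stays moved. The work goes in short steps, Python scripts to look and compute and a shell command to move; the robot and the scene stay as the last step left them, time stands still between calls to the robot, and variables do not carry over. Pictures are saved under pics/ and viewed, at most 10 in all, crops included, and the job is handed in when it is done.

```bash
mkdir -p pics; ls
python3 - <<'E'
from plant import r,cams
import cv2,numpy as np
o=r.observe();print(o['clock'],o['eef_pos'],o['ee_rot'],o['grip_width'])
for c in ("scene","top"):
    im=cams.get_image(c);cv2.imwrite(f"pics/{c}0.png",im[:,:,::-1])
    for l in ["jar_flag_pivot","jar_flag_edge","jar_flag_tray","sample_jar","empty_flag_pivot","empty_flag_edge","weight","cup","jar_station"]:
        print(c,l,[(np.round(d['centre'],3).tolist(),round(d['p'],2)) for d in cams.pinpoint(c,l)[:3]])
print(r.observe()['clock'])
E
```

```text
pics
0.0 [ 0.29159202 -0.58022149  0.19711756] [-3.05510663e+00 -7.24598016e-01  8.48521900e-04] 1.002458860201443
scene jar_flag_pivot [([0.564, 0.176, 0.121], 0.86)]
scene jar_flag_edge [([0.486, 0.166, 0.152], 0.68)]
scene jar_flag_tray [([0.714, 0.203, 0.017], 0.84)]
scene sample_jar [([0.701, 0.208, 0.016], 0.6)]
scene empty_flag_pivot [([0.6, -0.159, 0.121], 0.7)]
scene empty_flag_edge [([0.525, -0.177, 0.152], 0.93)]
scene weight [([0.434, 0.0, -0.002], 0.57), ([0.714, 0.201, 0.017], 0.17)]
scene cup [([0.424, 0.454, -0.0], 0.87)]
scene jar_station [([0.563, 0.179, -0.0], 0.74)]
top jar_flag_pivot [([0.565, 0.182, 0.117], 0.94)]
top jar_flag_edge [([0.487, 0.169, 0.149], 0.78)]
top jar_flag_tray [([0.711, 0.199, 0.018], 0.57)]
top sample_jar [([0.698, 0.206, 0.019], 0.66)]
top empty_flag_pivot [([0.598, -0.162, 0.12], 0.77)]
top empty_flag_edge [([0.526, -0.178, 0.15], 0.74)]
top weight [([0.43, 0.001, -0.001], 0.71), ([0.56, 0.178, 0.002], 0.62)]
top cup [([0.419, 0.452, 0.002], 0.98)]
top jar_station []
1.0
```

View pics/scene0.png

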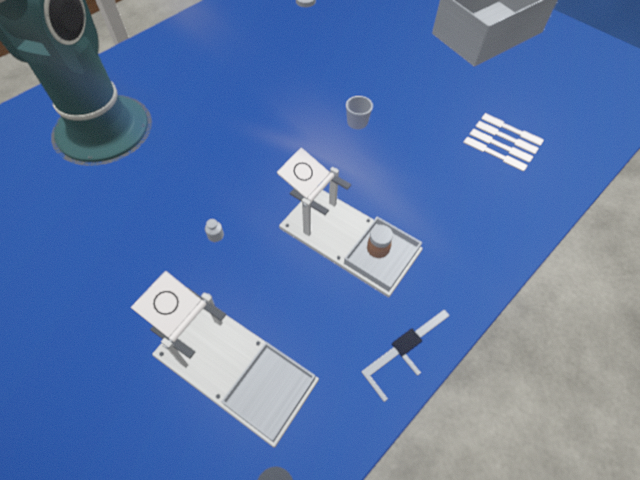

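View pics/top0.png

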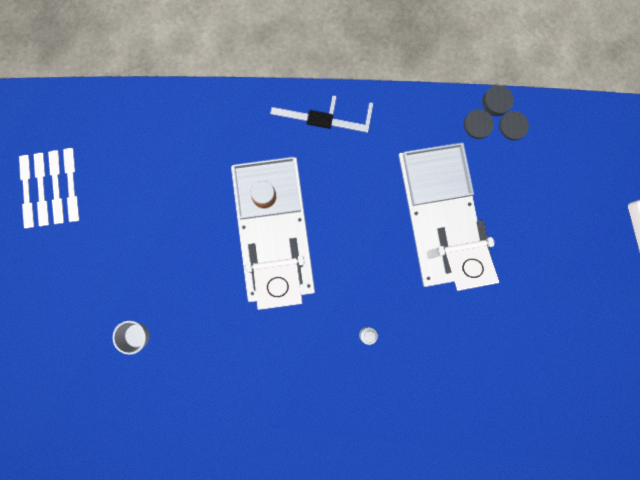

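The jar station is the left one: in the top picture the jar is at about (263,193) and its marker at (277,287). This matches the networks' pivot at y≈+0.18 with yaw≈0.147. In the scene picture the weight is at (214,230) and the cup at (359,112), both clear of the path. I'll shut the fingers, raise, yaw and travel over.

```bash
python3 -m pendant '[[0.5,0,-0.9,0,0,0.034,1],[0.5,0,-0.9,0,0,0.034,1],[0.5,0,-0.9,0,0,0.034,1],[0.8,-0.9,-0.3,0,0,0,1],[0.8,-0.9,0,0,0,0,1],[0.8,-0.9,0,0,0,0,1],[0.8,-0.9,0,0,0,0,1],[0.8,-0.9,0,0,0,0,1],[0.8,-0.9,0,0,0,0,1],[0.8,-0.9,0,0,0,0,1]]'
python3 -m pendant '[[0,-1,0,0,0,0,1],[0,-1,0,0,0,0,1],[0,-1,0,0,0,0,1],[0,-1,0,0,0,0,1],[0,-1,0,0,0,0,1],[0,-1,0,0,0,0,1],[0,-1,0,0,0,0,1],[0,-1,0,0,0,0,1],[0,-1,0,0,0,0,1],[0,-1,0,0,0,0,1]]'
python3 - <<'E'
from plant import r
from scipy.spatial.transform import Rotation as R
o=r.observe();print(o['clock'],o['eef_pos'],o['q'],o['grip_width']);print(R.from_rotvec(o['ee_rot']).as_matrix().round(3))
E
```

```text
clock: 2.0
eef_pos: [0.4734, -0.3524, 0.2883]
ee_rot: [3.133, 0.228, 0.0]
ft_force: [-0.8, -0.4, 0.9]
grip_width: -0.001
finger_force: 0.0
clock: 3.0
eef_pos: [0.429, -0.0557, 0.2883]
ee_rot: [3.133, 0.228, 0.001]
ft_force: [0.0, -0.7, 0.2]
grip_width: 0.0
finger_force: 0.0
3.0 [ 0.4290305  -0.0556807   0.28833262] [ 0.34264762  0.01525377 -0.29173955  1.97424772  0.0050917   1.15203804
 -1.37674849] 0.00043508206925078126
[[ 0.989  0.145  0.001]
 [ 0.145 -0.989 -0.   ]
 [ 0.001  0.    -1.   ]]
```

```bash
python3 -m pendant '[[0,-1,0,0,0,0,1],[0,-1,0,0,0,0,1],[0,-1,0,0,0,0,1],[0,-1,0,0,0,0,1],[0,-1,0,0,0,0,1],[0,-1,0,0,0,0,1],[0,-1,0,0,0,0,1]]'
python3 -m pendant '[[0,0,0,0,0.0445,0,1],[0,0,0,0,0.0445,0,1],[0,0,0,0,0.0445,0,1],[0,0,0,0,0.0445,0,1],[0,0,0,0,0.0445,0,1],[0,0,0,0,0.0445,0,1],[0,0,0,0,0,0,1]]'
python3 - <<'E'
from plant import r,cams
import cv2,numpy as np
from scipy.spatial.transform import Rotation as R
o=r.observe();print(o['clock'],o['eef_pos'],o['q']);print(R.from_rotvec(o['ee_rot']).as_matrix().round(3))
im=cams.get_image("wrist");cv2.imwrite("pics/w1.png",im[:,:,::-1])
for l in ["jar_flag_pivot","jar_flag_edge"]:
    print(l,[(np.round(d['centre'],3).tolist(),round(d['p'],2)) for d in cams.pinpoint("wrist",l)[:3]])
E
```

```text
clock: 3.7
eef_pos: [0.3986, 0.1521, 0.2884]
ee_rot: [3.133, 0.228, 0.001]
ft_force: [1.3, 0.1, 0.2]
grip_width: -0.002
finger_force: 0.0
clock: 4.4
eef_pos: [0.4129, 0.1481, 0.2797]
ee_rot: [-2.971, -0.197, -0.997]
ft_force: [0.2, -0.0, -0.8]
grip_width: -0.004
finger_force: 0.0
4.4 [0.41285784 0.14812798 0.27966706] [-0.29568734 -0.3052082  -0.3281289   2.41334735  0.4919638   0.51083428
 -2.44549445]
[[ 0.791  0.12   0.601]
 [ 0.118 -0.992  0.042]
 [ 0.601  0.038 -0.798]]
jar_flag_pivot [([0.561, 0.177, 0.118], 0.62)]
jar_flag_edge [([0.484, 0.166, 0.15], 0.96)]
```

View pics/w1.png

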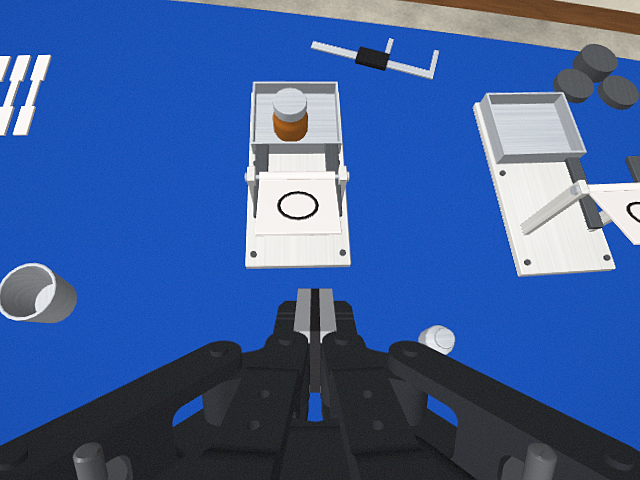

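The picture shows the shut fingers at about (315,300), in line with the ring marker at (298,205). The jar stands behind it at (290,112), and the weight (437,340) and cup (38,292) are well clear. I'll write a small helper that converts station-frame targets into tool-axis units.

```bash
cat > h.py <<'E'
import numpy as np
from plant import r
from scipy.spatial.transform import Rotation as R
P=np.array([.563,.179,.119]);Y=.147
S=R.from_euler('z',Y).as_matrix()            # station axes in world
def plan(*wps):
    """wps: (s_mm, lat_mm, h_mm, tilt_deg) of the TCP about the pivot; prints moves in tool units"""
    o=r.observe();p=o['eef_pos'];A=R.from_rotvec(o['ee_rot']).as_matrix()
    z=S.T@A[:,2]
    print('t',round(o['clock'],2),'st',(S.T@(p-P)*1e3).round(1),'tilt',np.degrees(np.arctan2(z[0],-z[2])).round(1),'F',(S.T@o['ft_force']).round(1),'q',o['q'].round(2))
    for s,l,h,t in wps:
        q=P+S@(np.array([s,l,h])/1e3)
        B=S@R.from_euler('y',-t,degrees=True).as_matrix()@np.diag([1,-1,-1.])
        d=A.T@(q-p);w=R.from_matrix(A.T@B).as_rotvec()
        print((s,l,h,t),'shift',(d/.03).round(2),'turn',(w/np.pi).round(4),'rows>=',max(abs(d).max()/.03,np.linalg.norm(w)/.15).round(1))
        p,A=q,B
E
python3 -c "
from h import *
plan((-125,0,30,37),(-84,0,0,37))"
```

```text
t 4.55 st [-150.5   -9.1  163.1] tilt 37.0 F [0.1 0.3 0.3] q [-0.29 -0.3  -0.33  2.41  0.49  0.51 -2.44]
(-125, 0, 30, 37) shift [-1.99 -0.49  4.04] turn [ 0.0151  0.0001 -0.0011] rows>= 4.0
(-84, 0, 0, 37) shift [0.49 0.   1.62] turn [0. 0. 0.] rows>= 1.6
```

```bash
python3 -m pendant '[[-0.4,-0.1,0.8,0.003,0,0,1],[-0.4,-0.1,0.8,0.003,0,0,1],[-0.4,-0.1,0.8,0.003,0,0,1],[-0.4,-0.1,0.8,0.003,0,0,1],[-0.4,-0.1,0.8,0.003,0,0,1],[0,0,0,0,0,0,1]]'
python3 -c "
from h import *
plan((-84,0,0,37),(-84,0,0,45))"
```

```text
clock: 5.15
eef_pos: [0.4279, 0.157, 0.2203]
ee_rot: [-2.959, -0.205, -0.975]
ft_force: [-0.0, -1.0, -0.7]
grip_width: -0.001
finger_force: 0.0
t 5.15 st [-136.9   -2.   101.3] tilt 36.4 F [-0.2 -1.  -0.7] q [ 0.57 -0.23 -1.05  2.43  0.2   0.24 -2.14]
(-84, 0, 0, 37) shift [-0.58 -0.17  3.76] turn [0.0089 0.0035 0.0001] rows>= 3.8
(-84, 0, 0, 45) shift [0. 0. 0.] turn [-0.      0.0444  0.    ] rows>= 0.9
```

```bash
python3 -m pendant '[[0.6,0,0.5,0.003,0,0,1],[0.3,-0.1,0.5,0.003,0,0,1],[-0.3,0,0.6,0.003,0,0,1],[0,0,0,0,0,0,1]]'
python3 -c "
from h import *
plan((-108,0,60,37),(-105,0,10,37),(-84,0,0,37))"
```

```text
clock: 5.55
eef_pos: [0.4606, 0.1622, 0.2013]
ee_rot: [-2.942, -0.219, -0.964]
ft_force: [-0.6, -0.6, -0.8]
grip_width: -0.004
finger_force: 0.0
t 5.55 st [-103.8   -1.6   82.3] tilt 36.2 F [-0.7 -0.5 -0.8] q [ 1.09 -0.12 -1.52  2.4   0.45  0.16 -2.31]
(-108, 0, 60, 37) shift [-0.55 -0.06  0.52] turn [0.0023 0.0042 0.0012] rows>= 0.6
(-105, 0, 10, 37) shift [-0.92  0.    1.39] turn [0. 0. 0.] rows>= 1.4
(-84, 0, 0, 37) shift [ 0.36 -0.    0.69] turn [0. 0. 0.] rows>= 0.7
```

```bash
python3 -m pendant '[[0,-0.05,0,0,-0.03,0,1],[0,0,0,0,-0.03,0,1],[-0.2,0,0.6,0,0,0,1],[0,0,0,0,0,0,1]]'
python3 -c "
from h import *
plan((-107,0,50,25),(-105,0,10,25),(-84,0,2,25))"
```

```text
clock: 5.95
eef_pos: [0.4571, 0.1649, 0.1955]
ee_rot: [-3.005, -0.231, -0.754]
ft_force: [-0.7, 0.9, -0.3]
grip_width: -0.001
finger_force: 0.0
t 5.95 st [-106.8    1.5   76.5] tilt 28.2 F [-0.6  1.  -0.3] q [ 0.84  0.1  -1.37  2.31  0.69  0.43 -2.5 ]
(-107, 0, 50, 25) shift [-0.42  0.05  0.78] turn [-0.0001 -0.0176  0.0021] rows>= 0.8
(-105, 0, 10, 25) shift [-0.5   0.    1.24] turn [0. 0. 0.] rows>= 1.2
(-84, 0, 2, 25) shift [ 0.52 -0.    0.54] turn [0. 0. 0.] rows>= 0.5
```

Joint limits have eased. I'll continue down.

```bash
python3 -m pendant '[[-0.2,0,0.4,0,-0.018,0,1],[-0.22,0,0.4,0,0,0,1],[-0.2,0,0.5,0,0,0,1],[-0.25,0,0.6,0,0,0,1],[0,0,0,0,0,0,1]]'
python3 -c "
from h import *
plan((-105,0,10,25),(-84,0,2,25))"
```

```text
clock: 6.45
eef_pos: [0.4567, 0.165, 0.1322]
ee_rot: [-3.032, -0.238, -0.669]
ft_force: [0.1, 0.0, -0.6]
grip_width: 0.002
finger_force: 0.0
t 6.45 st [-107.2    1.7   13.2] tilt 24.9 F [ 0.1 -0.  -0.6] q [ 0.45  0.27 -1.05  2.33  1.05  0.47 -2.86]
(-105, 0, 10, 25) shift [0.02 0.06 0.13] turn [0.0007 0.0008 0.0033] rows>= 0.1
(-84, 0, 2, 25) shift [ 0.52 -0.    0.54] turn [0. 0. 0.] rows>= 0.5
```

```bash
python3 -m pendant '[[0.26,0.05,0.3,0,0,-0.01,1],[0.26,0,0.3,0,0,-0.01,1],[0,0,0,0,0,0,1]]'
python3 - <<'E'
from h import *
from plant import cams
import cv2
plan((-84,0,2,25),(-74,0,12,25))
im=cams.get_image("scene")[110:270,180:420]
cv2.imwrite("pics/s2.png",cv2.resize(im,None,fx=3,fy=3,interpolation=cv2.INTER_CUBIC)[:,:,::-1])
for c in("scene",):print([(((S.T@(np.array(d['centre'])-P))*1e3).round(),d['p']) for d in cams.pinpoint(c,"jar_flag_edge")])
E
```

```text
clock: 6.75
eef_pos: [0.4813, 0.1672, 0.1252]
ee_rot: [-3.034, -0.329, -0.68]
ft_force: [0.2, -0.3, 0.4]
grip_width: 0.001
finger_force: 0.0
t 6.75 st [-82.6   0.3   6.2] tilt 25.1 F [ 0.1 -0.4  0.4] q [ 0.41  0.34 -1.01  2.3   1.13  0.49 -2.85]
(-84, 0, 2, 25) shift [-0.1   0.    0.11] turn [ 0.0006 -0.0008  0.0221] rows>= 0.5
(-74, 0, 12, 25) shift [ 0.44  0.   -0.16] turn [0. 0. 0.] rows>= 0.4
[(array([-78.,  -1.,  33.]), 0.91)]
```

View pics/s2.png

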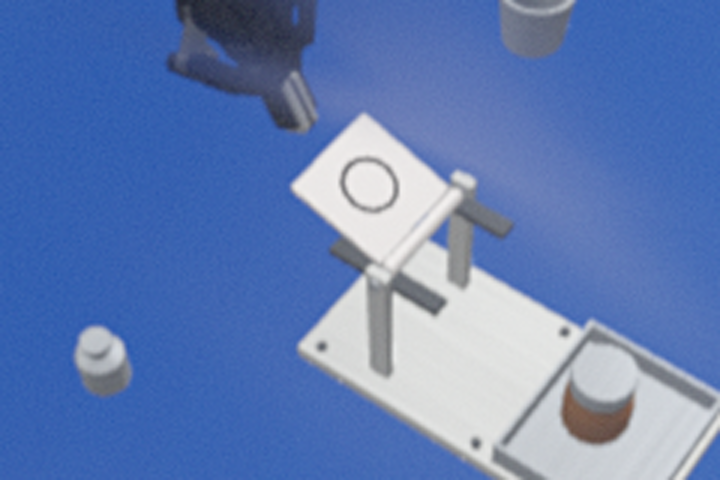

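The crop shows the shut fingertips at about (305,128), just at the middle of the raised free edge, below and behind it; nothing touches yet (force ≈ 0). The measured edge is (-78,33) mm from the pivot, as expected. I'll start the lift.

```bash
python3 -m pendant '[[0.2,0,0,0,0,0,1],[0.25,0,-0.18,0,0,0,1],[0.25,0,-0.18,0,0,0,1],[0.32,0,-0.13,0,0,0,1],[0.32,0,-0.13,0,0,0,1],[0,0,0,0,0,0,1]]'
python3 - <<'E'
from h import *
from plant import cams
cams.get_image("scene")
plan((-54,0,40,25),(-36,0,51,25),(-12,0,51,20),(15,0,46,15))
for d in cams.pinpoint("scene","jar_flag_edge"): print(((S.T@(np.array(d['centre'])-P))*1e3).round(),d['p'])
E
```

```text
clock: 7.45
eef_pos: [0.5096, 0.1738, 0.1599]
ee_rot: [-3.033, -0.326, -0.684]
ft_force: [-0.7, 0.3, 0.3]
grip_width: -0.0
finger_force: 0.0
t 7.5 st [-54.6   2.4  40. ] tilt 25.2 F [ 0.5 -0.6 -0.9] q [ 0.5   0.34 -1.1   2.21  0.99  0.55 -2.68]
(-54, 0, 40, 25) shift [0.01 0.08 0.01] turn [ 0.0007 -0.0011  0.0216] rows>= 0.5
(-36, 0, 51, 25) shift [ 0.7   0.   -0.08] turn [0. 0. 0.] rows>= 0.7
(-12, 0, 51, 20) shift [ 0.73 -0.    0.34] turn [-0.     -0.0278  0.    ] rows>= 0.7
(15, 0, 46, 15) shift [ 0.79 -0.    0.46] turn [ 0.     -0.0278 -0.    ] rows>= 0.8
[-76.  -1.  32.] 0.91
[ 142.    6. -104.] 0.53
```

Run:
```python
from h import *
from plant import cams
import cv2
im=cams.get_image("scene")[110:270,180:420]
im2=cams.get_image("wrist")
a=cv2.resize(im,(480,320),interpolation=cv2.INTER_CUBIC);b=im2[80:400,160:480]
cv2.imwrite("pics/s3.png",np.hstack([a,b])[:,:,::-1])
```

```text
(no output)
```

View pics/s3.png

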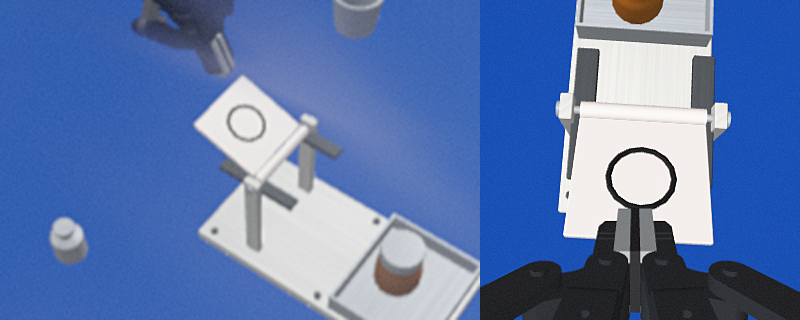

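The picture suggests the fingertips ended above the plate without moving it. I'll check by projecting the TCP and the modelled marker into the picture.

```bash
cat >> h.py <<'E'
def proj(c,pts,cams,pose=None):
    k=cams.camera_params(c)
    if 'extrinsics' in k: T=np.array(k['extrinsics'])
    else:
        o=r.observe();M=np.eye(4);M[:3,:3]=R.from_rotvec(o['ee_rot']).as_matrix();M[:3,3]=o['eef_pos'];T=M@np.array(k['tool_from_camera'])
    f=240/np.tan(np.radians(k['fovy'])/2)
    q=(np.c_[pts,np.ones(len(pts))]@np.linalg.inv(T).T)[:,:3]
    x=q[:,:2]*[1,-1]/-q[:,2:];x=x*(1+k['k1']*(x**2).sum(1,keepdims=True))
    return x*f+[k['cx'],k['cy']]
def st(s,l,h): return P+S@(np.array([s,l,h])/1e3)
E
python3 - <<'E'
from h import *
from plant import cams
import cv2
tcp=r.observe()['eef_pos']
def edges(th):
    e=80*np.array([-np.cos(th),np.sin(th)])
    return [st(0,38,0),st(e[0],38,e[1]),st(e[0],-38,e[1]),st(0,-38,0)]
out=[]
for c,(y,x,s) in {"scene":(110,180,4),"wrist":(100,180,3)}.items():
    im=cams.get_image(c).copy()
    H,W=(120,100) if c=="scene" else (160,133)
    im=cv2.resize(im[y:y+H,x+ (60 if c=="scene" else 60):x+60+W],None,fx=s,fy=s)
    off=np.array([x+60,y])
    for th,col in((.39,(255,0,0)),):
        pp=((proj(c,np.array(edges(th)),cams)-off)*s).astype(int);cv2.polylines(im,[pp],True,col,1)
    t=tuple(((proj(c,tcp[None],cams)[0]-off)*s).astype(int));cv2.circle(im,t,4,(0,255,0),2)
    print(c,t);out.append(cv2.resize(im,(399,479)))
cv2.imwrite("pics/p4.png",np.hstack(out)[:,:,::-1])
E
```

```text
scene (np.int64(228), np.int64(201))
wrist (np.int64(230), np.int64(550))
```

View pics/p4.png

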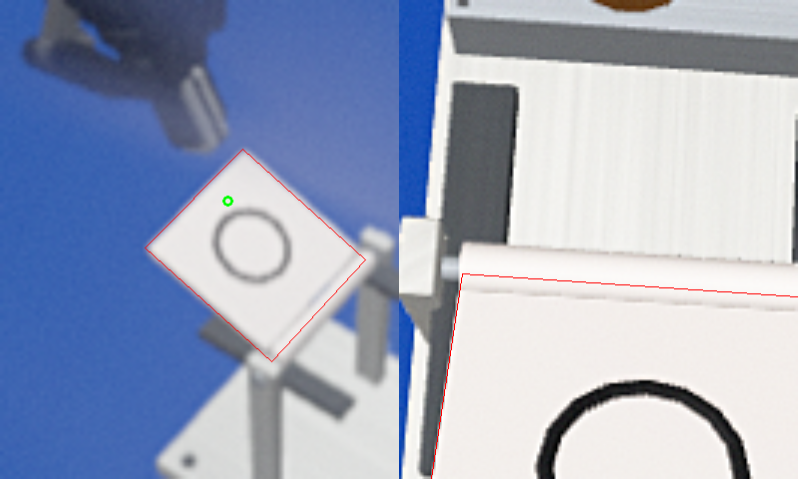

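Run:
```python
from h import *
from plant import cams
o=r.observe();t=o['eef_pos'];A=R.from_rotvec(o['ee_rot']).as_matrix()
for n,d in dict(tcp=0*t,back20=-.02*A[:,2],x20=-.02*A[:,0],up20=np.array([0,0,.02]),s20=-.02*S[:,0]).items():
    print(n,proj("scene",(t+d)[None],cams).round(0),proj("wrist",(t+d)[None],cams).round(0),proj("top",(t+d)[None],cams).round(0))
print(cams.camera_params("wrist"))
import cv2
im=cams.get_image("top")[180:340,200:400];cv2.imwrite("pics/t5.png",cv2.resize(im,None,fx=3,fy=3)[:,:,::-1])
```

```text
tcp [[297. 160.]] [[316. 283.]] [[276. 295.]]
back20 [[293. 152.]] [[317. 301.]] [[276. 300.]]
x20 [[289. 159.]] [[316. 320.]] [[278. 305.]]
up20 [[297. 153.]] [[318. 281.]] [[275. 295.]]
s20 [[289. 155.]] [[314. 325.]] [[277. 306.]]
{'fovy': 63.87969739424884, 'cx': 314.6271264635036, 'cy': 241.2047970517354, 'k1': -0.03564637218497848, 'tool_from_camera': array([[-4.72249930e-04,  9.62314394e-01,  2.71938933e-01,
         7.05751786e-02],
       [ 9.99999877e-01,  4.95937788e-04, -1.83798620e-05,
        -8.58687287e-04],
       [-1.52551999e-04,  2.71938891e-01, -9.62314510e-01,
        -1.74512752e-01],
       [ 0.00000000e+00,  0.00000000e+00,  0.00000000e+00,
         1.00000000e+00]])}
```

View pics/t5.png

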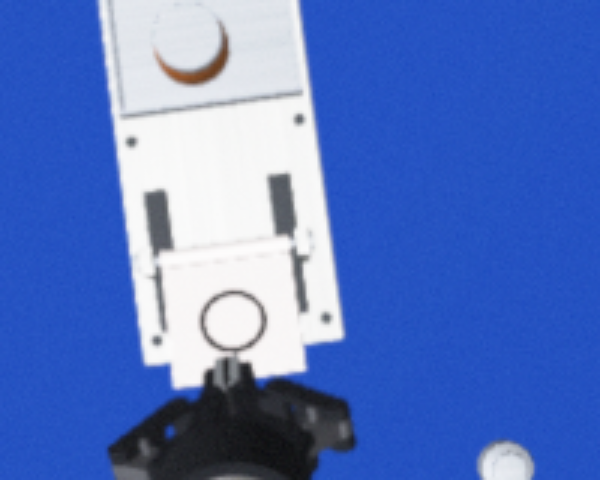

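Run:
```python
from h import *
from plant import cams
from scipy.optimize import least_squares
o=r.observe();t=o['eef_pos'];A=R.from_rotvec(o['ee_rot']).as_matrix()
obs=dict(scene=(293.5,146),wrist=(316.5,288.5),top=(276,299))
f=lambda x:np.concatenate([(proj(c,(t+A@x)[None],cams)[0]-v) for c,v in obs.items()])
s=least_squares(f,np.zeros(3));print((s.x*1e3).round(1),s.fun.round(1))
print('tip st',((S.T@(t+A@s.x-P))*1e3).round(1))
```

```text
[ 11.3   0.1 -34.1] [ 1.5 -0.1  0.5  0.7 -1.5 -1.8]
tip st [-59.8   3.3  74.6]
```

The top picture shows the fingertips ending at about (228,358), over the marker near the ring. Triangulating all three views puts the visible fingertip end about 33 mm behind the reported TCP, with residuals under 2 px. So the tip passed above the edge and nothing moved. I'll back off and go in lower using that offset.

```bash
python3 -m pendant '[[-0.7,0.08,-0.33,0,0,0,1],[-0.7,0,-0.33,0,0,0,1],[-0.2,0,0.64,0,0,0,1],[-0.2,0,0.64,0,0,-0.01,1],[0,0,0,0,0,0,1]]'
python3 -c "
from h import *
plan((-92,0,-26,25),(-68,0,-26,25))"
```

```text
clock: 8.3
eef_pos: [0.4674, 0.1608, 0.1166]
ee_rot: [-3.037, -0.378, -0.676]
ft_force: [-1.0, 0.1, 0.0]
grip_width: 0.004
finger_force: 0.0
t 8.3 st [-97.3  -4.   -2.4] tilt 24.9 F [-1.   0.3  0. ] q [ 0.41  0.32 -1.    2.33  1.16  0.46 -2.86]
(-92, 0, -26, 25) shift [-0.16 -0.15  0.79] turn [0.0006 0.0005 0.0321] rows>= 0.8
(-68, 0, -26, 25) shift [ 0.73 -0.    0.34] turn [0. 0. 0.] rows>= 0.7
```

```bash
python3 -m pendant '[[-0.08,-0.08,0.4,0,0,0,1],[-0.08,-0.08,0.4,0,0,0,1],[0.35,0,0.17,0,0,0,1],[0,0,0,0,0,0,1]]'
python3 - <<'E'
from h import *
from plant import cams
import cv2
plan((-68,0,-26,25))
a=cams.get_image("scene")[120:240,230:350];b=cams.get_image("wrist")[150:350,220:420]
cv2.imwrite("pics/s6.png",np.hstack([cv2.resize(a,(400,400)),cv2.resize(b,(400,400))])[:,:,::-1])
E
```

```text
clock: 8.7
eef_pos: [0.4841, 0.1703, 0.0982]
ee_rot: [-3.035, -0.383, -0.678]
ft_force: [0.2, 0.2, 0.4]
grip_width: -0.002
finger_force: 0.0
t 8.7 st [-79.3   2.9 -20.8] tilt 25.0 F [0.3 0.2 0.4] q [ 0.13  0.32 -0.7   2.32  1.18  0.38 -2.9 ]
(-68, 0, -26, 25) shift [0.26 0.12 0.32] turn [0.0004 0.0001 0.0332] rows>= 0.7
```

View pics/s6.png

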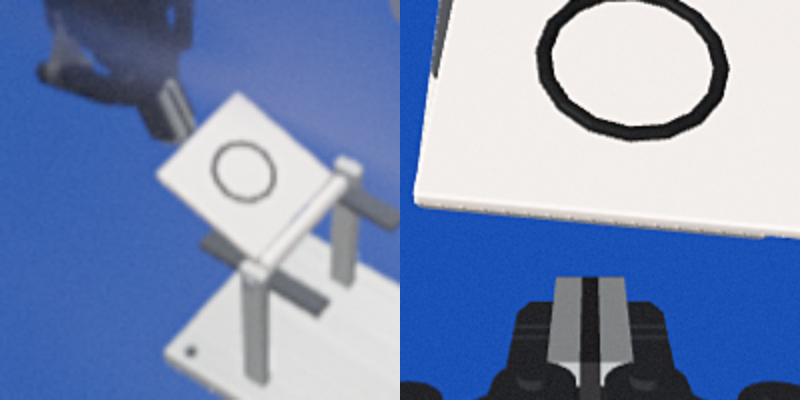

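The left crop shows the fingertips at about (180,135), just behind and now below the free edge. The right crop shows them centred at (590,280), short of the edge at y≈220. I'll go a little deeper and then lift.

```bash
python3 -m pendant '[[0.12,0.05,0.27,0,0,-0.005,1],[0.12,0.05,0.27,0,0,-0.005,1],[0.28,0,-0.28,0,0,0,1],[0.25,0,-0.18,0,0,0,1],[0.25,0,-0.18,0,0,0,1],[0,0,0,0,0,0,1]]'
python3 - <<'E'
from h import *
from plant import cams
cams.get_image("scene")
plan((-54,0,-5,25),(-39,0,10,25),(-22,0,21,25))
for d in cams.pinpoint("scene","jar_flag_edge"): print(((S.T@(np.array(d['centre'])-P))*1e3).round(),d['p'])
E
```

```text
clock: 9.4
eef_pos: [0.5099, 0.1719, 0.1137]
ee_rot: [-3.038, -0.423, -0.679]
ft_force: [0.4, -0.4, -0.1]
grip_width: -0.001
finger_force: 0.0
t 9.45 st [-54.1   0.5  -5.9] tilt 24.9 F [ 0.6  0.5 -0.3] q [ 0.14  0.32 -0.69  2.26  1.05  0.4  -2.71]
(-54, 0, -5, 25) shift [ 0.01  0.02 -0.03] turn [0.0011 0.0006 0.0416] rows>= 0.9
(-39, 0, 10, 25) shift [ 0.66  0.   -0.24] turn [0. 0. 0.] rows>= 0.7
(-22, 0, 21, 25) shift [ 0.67 -0.   -0.09] turn [0. 0. 0.] rows>= 0.7
[-68.  -2.  53.] 0.86
```

The marker is rising: its edge is now at (-68,53) mm, about 38°. I'll continue along the arc.

```bash
python3 -m pendant '[[0.33,0,-0.12,0,0,0.005,1],[0.33,0,-0.12,0,0,0.005,1],[0.33,0,-0.05,0,0,0.005,1],[0.33,0,-0.05,0,0,0.005,1],[0,0,0,0,0,0,1]]'
python3 - <<'E'
from h import *
from plant import cams
cams.get_image("scene")
plan((2,0,20,20),(24,0,14,15),(38,0,-3,5))
for d in cams.pinpoint("scene","jar_flag_edge"): print(((S.T@(np.array(d['centre'])-P))*1e3).round(),d['p'])
cams.get_image("top")
for d in cams.pinpoint("top","jar_flag_edge"): print(((S.T@(np.array(d['centre'])-P))*1e3).round(),d['p'])
E
```

```text
clock: 10.0
eef_pos: [0.5407, 0.1817, 0.1389]
ee_rot: [-3.036, -0.328, -0.675]
ft_force: [0.1, -0.6, 0.5]
grip_width: 0.001
finger_force: 0.0
t 10.05 st [-22.5   5.9  19.4] tilt 24.9 F [ 0.2  0.1 -0.8] q [ 0.18  0.33 -0.74  2.17  0.91  0.46 -2.62]
(2, 0, 20, 20) shift [0.74 0.25 0.33] turn [ 0.002  -0.0271  0.0222] rows>= 0.7
(24, 0, 14, 15) shift [ 0.62 -0.    0.44] turn [ 0.     -0.0278 -0.    ] rows>= 0.6
(38, 0, -3, 5) shift [0.3  0.   0.67] turn [-0.     -0.0556  0.    ] rows>= 1.2
[-32.   1.  78.] 0.82
[ 138.    8. -102.] 0.23
[-31.   1.  74.] 0.57
```

```bash
python3 -m pendant '[[0.25,0.08,0.11,0,-0.009,0.006,1],[0.25,0.08,0.11,0,-0.009,0.006,1],[0.25,0.08,0.11,0,-0.009,0.006,1],[0.21,0,0.13,0,-0.009,0,1],[0.21,0,0.13,0,-0.009,0,1],[0.21,0,0.13,0,-0.009,0,1],[0,0,0,0,0,0,1]]'
python3 - <<'E'
from h import *
from plant import cams
cams.get_image("scene")
plan((38,0,-5,5),(42,0,-20,0))
for d in cams.pinpoint("scene","jar_flag_edge"): print(((S.T@(np.array(d['centre'])-P))*1e3).round(),d['p'])
cams.get_image("top")
for d in cams.pinpoint("top","jar_flag_edge"): print(((S.T@(np.array(d['centre'])-P))*1e3).round(),d['p'])
E
```

```text
clock: 10.9
eef_pos: [0.587, 0.1824, 0.1325]
ee_rot: [-3.095, -0.245, -0.412]
ft_force: [0.1, 0.1, -0.3]
grip_width: -0.002
finger_force: 0.0
t 10.95 st [23.3  0.  13.4] tilt 15.1 F [-1.  -0.5  0.7] q [ 0.24  0.5  -0.81  1.94  0.71  0.71 -2.39]
(38, 0, -5, 5) shift [ 0.31 -0.    0.72] turn [ 0.0029 -0.0562  0.0038] rows>= 1.2
(42, 0, -20, 0) shift [ 0.09 -0.    0.51] turn [ 0.     -0.0278  0.    ] rows>= 0.6
[36. -3. 72.] 0.52
[ 141.    7. -102.] 0.33
[37.  3. 69.] 0.76
```

```bash
python3 -m pendant '[[0.08,0,0.18,0,-0.014,0,1],[0.08,0,0.18,0,-0.014,0,1],[0.08,0,0.18,0,-0.014,0,1],[0.08,0,0.18,0,-0.014,0,1],[0.03,0,0.17,0,-0.009,0,1],[0.03,0,0.17,0,-0.009,0,1],[0,0,0,0,0,0,1]]'
python3 - <<'E'
from h import *
from plant import cams
cams.get_image("scene")
plan((42,0,-20,0),(42,0,-28,0))
for d in cams.pinpoint("scene","jar_flag_edge"): print(((S.T@(np.array(d['centre'])-P))*1e3).round(),d['p'])
cams.get_image("top")
for d in cams.pinpoint("top","jar_flag_edge"): print(((S.T@(np.array(d['centre'])-P))*1e3).round(),d['p'])
E
```

```text
clock: 11.8
eef_pos: [0.6022, 0.1843, 0.1028]
ee_rot: [3.122, 0.246, 0.049]
ft_force: [0.3, -0.5, 0.4]
grip_width: -0.001
finger_force: 0.0
t 11.85 st [ 39.3  -0.3 -15.9] tilt 1.8 F [-0.2  0.3 -0.6] q [ 0.21  0.69 -0.81  1.72  0.61  0.98 -2.24]
(42, 0, -20, 0) shift [ 0.09 -0.01  0.14] turn [ 0.0036 -0.0098  0.0034] rows>= 0.2
(42, 0, -28, 0) shift [0.   0.   0.27] turn [0. 0. 0.] rows>= 0.3
[73. -3. 29.] 0.93
```

About 158° now. I'll press down in small steps while watching the force.

```bash
python3 -m pendant '[[0.05,0,0.12,0,-0.01,0,1],[0,0,0.12,0,0,0,1],[0,0,0.12,0,0,0,1]]'
python3 -m pendant '[[0,0,0.06,0,0,0,1],[0,0,0,0,0,0,1]]'; python3 -m pendant '[[0,0,0.05,0,0,0,1],[0,0,0,0,0,0,1]]'
python3 - <<'E'
from h import *
from plant import cams
cams.get_image("scene")
plan()
for d in cams.pinpoint("scene","jar_flag_edge"): print(((S.T@(np.array(d['centre'])-P))*1e3).round(),d['p'])
E
```

```text
clock: 12.3
eef_pos: [0.6038, 0.1847, 0.0929]
ee_rot: [3.12, 0.246, 0.003]
ft_force: [-0.9, 0.7, 0.9]
grip_width: 0.003
finger_force: 0.3
clock: 12.5
eef_pos: [0.6033, 0.1845, 0.0908]
ee_rot: [3.12, 0.246, 0.001]
ft_force: [-0.9, -0.1, 0.7]
grip_width: 0.005
finger_force: 0.0
clock: 12.7
eef_pos: [0.6036, 0.1846, 0.0895]
ee_rot: [3.12, 0.246, 0.001]
ft_force: [0.1, -0.1, -0.0]
grip_width: 0.003
finger_force: 0.0
t 12.75 st [ 41.   -0.4 -29.4] tilt 0.0 F [-0.3 -0.3  0.2] q [ 0.2   0.72 -0.8   1.69  0.61  1.   -2.24]
[75. -3.  5.] 0.61
```

```bash
for i in 1; do python3 -m pendant '[[0,0,0.05,0,0,0,1],[0,0,0,0,0,0,1]]' | grep -E "eef_pos|ft"; python3 -m pendant '[[0,0,0.04,0,0,0,1],[0,0,0,0,0,0,1]]' | grep -E "eef_pos|ft"; python3 -m pendant '[[0,0,0.04,0,0,0,1],[0,0,0,0,0,0,1]]' | grep -E "eef_pos|ft"; done
```

```text
eef_pos: [0.6039, 0.1847, 0.0889]
ft_force: [-2.1, -1.9, 4.5]
eef_pos: [0.6039, 0.1847, 0.0888]
ft_force: [-3.6, -2.2, 11.5]
eef_pos: [0.604, 0.1847, 0.0886]
ft_force: [-6.1, -3.3, 19.0]
```

Firm contact on the stop. I'll retreat straight up and check.

```bash
python3 -m pendant '[[0,0,-0.1,0,0,0,1],[0,0,-0.5,0,0,0,1],[0,0,-1,0,0,0,1],[0,0,-1,0,0,0,1],[0,0,-1,0,0,0,1],[-1,0,-0.5,0,0,0,1],[-1,0,-0.5,0,0,0,1],[-1,0,0,0,0,0,1],[-1,0,0,0,0,0,1],[0,0,0,0,0,0,1]]'
python3 - <<'E'
from h import *
from plant import cams
import cv2
plan()
a=cams.get_image("scene")[100:320,200:440]
for n in("jar_flag_edge","empty_flag_edge","sample_jar","weight","cup"):
    print(n,[(np.round(d['centre'],3),((S.T@(np.array(d['centre'])-P))*1e3).round(),round(d['p'],2)) for d in cams.pinpoint("scene",n)[:1]])
b=cams.get_image("wrist")
cv2.imwrite("pics/f8.png",np.hstack([cv2.resize(a,(400,367)),cv2.resize(b,(400,300),interpolation=cv2.INTER_AREA)[:,:].copy() if 0 else cv2.copyMakeBorder(cv2.resize(b,(400,300)),0,67,0,0,cv2.BORDER_CONSTANT)])[:,:,::-1])
E
```

```text
clock: 14.4
eef_pos: [0.4817, 0.1672, 0.2243]
ee_rot: [3.117, 0.25, 0.001]
ft_force: [0.6, 0.4, -1.0]
grip_width: -0.001
finger_force: 0.0
t 14.4 st [-82.1   0.2 105.3] tilt -0.0 F [ 0.6  0.3 -1. ] q [ 0.41  0.38 -1.    1.86  0.37  1.1  -2.14]
jar_flag_edge [(array([0.638, 0.189, 0.122]), array([75., -1.,  3.]), 0.6)]
empty_flag_edge [(array([ 0.529, -0.176,  0.152]), array([ -85., -346.,   33.]), 0.55)]
sample_jar [(array([ 0.433, -0.001,  0.   ]), array([-155., -159., -119.]), 0.7)]
weight [(array([ 0.435, -0.002,  0.   ]), array([-153., -161., -119.]), 0.51)]
cup [(array([ 0.42 ,  0.454, -0.001]), array([-101.,  293., -120.]), 0.57)]
```

View pics/f8.png

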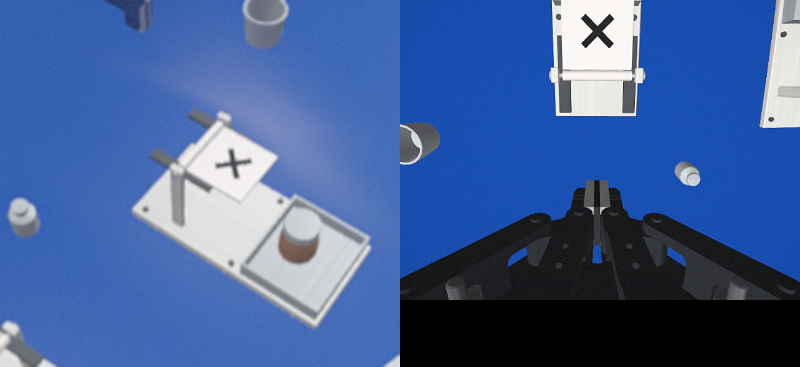

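The left crop shows the marker flat on the far side with its cross up at (234,163). The jar stands in its tray at (300,235), the weight (22,217) and cup (265,20) are in place, and the arm is clear of everything. The networks put the edge at (75,-1,3) mm, about flat, and the other marker, weight and cup within about 5 mm of their starting readings. I'm handing in.

```bash
python3 -c "
from plant import r
print(r.sign_off())"
```

```text
the job is handed in; nothing more can be done
None
```

The jar station's marker is turned over and pressed flat with its cross showing, nothing else was disturbed as far as the cameras show, and I handed the job in at about 15 s of the 42 s allowed; the hand-in gave no verdict.

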